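Seat the row of push rivets on the candle stand

TASK

The round candle stand has a curved row of five neighbouring push rivets (an orange one, three grey, a blue one) still standing raised along its rim. Follow the row with the fingertips and gently press each rivet fully home, one after the other, beginning with the orange one and ending with the blue one at the other end. Only press: do not lift the stand or push it out of its place, and leave the tin, the card trays and the candles alone; finish with the hand clear of everything.

Things in the scene. Friction and masses are not known exactly. Their poses are not given: they have to be found in the camera images.
- stand: loose round display stand, about 0.8 kg, a wooden disc with a white top plate, 210 mm across, 24 mm high. Origin at the centre of its underside, z up. Twelve push rivets on a circle of radius 85 mm, every 30 degrees (44 mm apart): seven grey ones are already home, five neighbours, numbered 0 to 4 counterclockwise from above, stand raised at 120, 150, 180, 210, 240 degrees from its x axis
- stand_top (a point): centre of the stand's flat top face, 24 mm above the table
- rivet0_top (a point): crown of the domed head of rivet 0, the first (orange head) of the raised ones; head 18 mm across, 4 mm thick; the crown is 4 mm above the stand's top when home and up to 11 mm above it when raised; moves with the rivet
- rivet0 (a joint): how far rivet 0 is pressed in, m: 0 fully raised (starts between 0 and 0.0015), 0.007 fully home with the head flat on the stand (a firm stop). Sliding it takes about 3.5 N downwards; no spring, it stays where it is left
- rivet1_top (a point): crown of the domed head of rivet 1, the second (grey head) of the raised ones; head 18 mm across, 4 mm thick; the crown is 4 mm above the stand's top when home and up to 11 mm above it when raised; moves with the rivet
- rivet1 (a joint): how far rivet 1 is pressed in, m: 0 fully raised (starts between 0 and 0.0015), 0.007 fully home with the head flat on the stand (a firm stop). Sliding it takes about 3.5 N downwards; no spring, it stays where it is left
- rivet2_top (a point): crown of the domed head of rivet 2, the third (grey head) of the raised ones; head 18 mm across, 4 mm thick; the crown is 4 mm above the stand's top when home and up to 11 mm above it when raised; moves with the rivet
- rivet2 (a joint): how far rivet 2 is pressed in, m: 0 fully raised (starts between 0 and 0.0015), 0.007 fully home with the head flat on the stand (a firm stop). Sliding it takes about 3.5 N downwards; no spring, it stays where it is left
- rivet3_top (a point): crown of the domed head of rivet 3, the fourth (grey head) of the raised ones; head 18 mm across, 4 mm thick; the crown is 4 mm above the stand's top when home and up to 11 mm above it when raised; moves with the rivet
- rivet3 (a joint): how far rivet 3 is pressed in, m: 0 fully raised (starts between 0 and 0.0015), 0.007 fully home with the head flat on the stand (a firm stop). Sliding it takes about 3.5 N downwards; no spring, it stays where it is left
- rivet4_top (a point): crown of the domed head of rivet 4, the fifth and last (blue head) of the raised ones; head 18 mm across, 4 mm thick; the crown is 4 mm above the stand's top when home and up to 11 mm above it when raised; moves with the rivet
- rivet4 (a joint): how far rivet 4 is pressed in, m: 0 fully raised (starts between 0 and 0.0015), 0.007 fully home with the head flat on the stand (a firm stop). Sliding it takes about 3.5 N downwards; no spring, it stays where it is left
- wax_tin: bystander: loose flat gold tin, lid shut, 61x88x22 mm, origin at the centre of its underside
- card_box_1: bystander: loose clear tray of white cards, 65x92x19 mm, near the middle of the table, origin at the centre of its underside
- card_box_2: bystander: loose clear tray of white cards, 65x92x19 mm, towards the right edge of the table (other trays and jars further back are fixed), origin at the centre of its underside
- jar_tester_2: bystander: loose open glass candle with a wick, 67 mm wide, 74 mm tall, on the left, origin at the centre of its underside

How it is judged:
By the outcome, as a careful person would: the job done as asked, in the order asked, and still so for the second after the job is handed in, with the robot touching nothing.
It also fails if it takes over 48 s, if anything falls off the work surface, if the arm or the gripper's body presses on something with over 40 N, if the wrist force passes 120 N, or if a joint passes its speed limit or range.

ROBOT

A 6-joint arm with a two-finger parallel gripper is mounted at the origin on a cart in front of the work surface, level with it; the furniture and walls round the work are solid. World frame = base frame: x ahead of the robot, y to its left, z up, the work surface at z = 0. Lengths are in mm, angles in rad, forces in N, time in s.
With the tool pointing down it reaches from about 350 to 975 mm from the base axis. Payload 7.1 kg.
Tool frame: the origin (TCP) lies between the finger pads; the fingertips stand 19 mm ahead of it and the grasp point (between the pads) is the TCP (ctrl.tcp_to_tips is the distance from the TCP to the fingertips, in mm); z points along the fingers, y is the line along which they close (so a half turn about z gives the same grasp; the last joint's range is limited). The gripper opens to 88 mm and grips with 3 to 60 N. Pads are 20 mm wide; open, the fingers measure 115 mm over their backs; the gripper's body (75 mm by 178 mm) begins 61 mm behind the grasp point.
Start: joints at [1.205, 0.423, 1.63, -0, 1.089, -0.019], TCP at [212.399, 587.785, 208.575] pointing down, gripper open.
Joint ranges: [-3, 3], [-0.9, 2.11], [0.09, 2.58], [-1.31, 4.45], [0.11, 2.69], [-2.54, 2.54]. Speed limits (rad/s): [2.39, 2.39, 3.01, 3.14, 3.14, 3.14].

INTERFACE

Orientations are given as a rotation vector (axis times angle).
In Python, from workcell import status, optics, ctrl gives the robot as it stands. The module is installed in compiled form; this text tells all that it offers.
- The arm moves only by the shell command python3 -m inch 'ROWS'. ROWS is JSON, a list that holds one entry, the list of rows, each a list of 7 numbers: the shift along the tool's x, y, z in mm, then the turn, a rotation vector about the tool's x, y, z in rad, then the opening in per cent of the stroke, from 0 (shut) to 100 (fully open). A call has 1 to 20 rows; each row is the pose to reach, as a shift and turn from the pose commanded when the call began, along the tool's axes at that moment; what a row does not reach only later rows make up. A row lasts 1/10 s, in which the tool goes at most 50 mm and 8.59 degrees, less where a joint would pass 70% of its speed; a pose out of reach is approached as far as the arm can. A call with a gripper value outside its range is refused whole. The fingers move at their own pace and stop on an object; the grip force is fixed at half the most. Time passes only in rows, so rows that repeat a pose let the fingers close. It gives the time, the measured TCP pose, the force, the opening and the grip force at its end, in the units of the state.
- status.get_obs(): the state, without advancing time (a new reading comes with each control period).
- optics.get_image(name): name is "scene" or "top"; returns a dict with "frame" (480x640x3 uint8, red, green, blue), "fx", "fy", "cx", "cy" (pixels), "rvec" (rotation vector, rad) and "tvec" (3), from world to camera coordinates, as OpenCV has them. Camera axes: x right, y down, z forward; pixel columns grow to the right and rows downward; lengths in mm; the calibration is good to about 2 mm. A picture is of the moment at which its call begins. There is no depth.
- ctrl.close_job(): hands the job in; it is judged then, once.
The state is a dict: "t": time; "qpos": joint angles; "qvel": joint speeds; "joint_torque": joint torques, N m; "ee_pos": TCP position; "orientation": TCP orientation; "ft_force": force on the tool from outside, world axes, zero at the start; "moment": the same for the moment, N m; "width": finger opening in mm; "grasp_force": force on a finger pad.
Only numpy, scipy, OpenCV 4.12 (cv2) and the standard library are available. Lean on these libraries where they do the work, as an engineer would, in place of code of your own. Each camera call takes 0.05 s, during which the arm holds its last target. There are 200 camera calls.

## Working session

There is one attempt and no reset: what is moved stays moved. The work goes in short steps, Python scripts to look and compute and a shell command to move; the robot and the scene stay as the last step left them, time stands still between calls to the robot, and variables do not carry over. Pictures are saved under pics/ and viewed, at most 10 in all, crops included, and the job is handed in when it is done.

```bash
mkdir -p pics; python3 - <<'E'
from workcell import status, optics, ctrl
import cv2
for n in("scene","top"):
    d=optics.get_image(n); cv2.imwrite(f"pics/{n}0.png",d["frame"][:,:,::-1])
    print(n,d["fx"],d["fy"],d["cx"],d["cy"],d["rvec"],d["tvec"])
print(status.get_obs(),ctrl.tcp_to_tips)
E
```

```text
scene 512.0157880754775 512.0157880754775 323.1776635035372 246.50196913872395 [ 1.96213435 -1.09635162  0.5709502 ] [-307.58398586  296.19164694 1240.93768498]
top 492.53687892523 492.53687892523 315.5873374866122 236.34694811105948 [ 2.2256934  -2.17177415  0.0758389 ] [ -50.84418356  533.15795729 1249.22499826]
{'t': 0.1, 'qpos': array([ 1.20498492e+00,  4.23765344e-01,  1.63060699e+00, -1.21304361e-05,
        1.08859079e+00, -1.90259695e-02]), 'qvel': array([-1.72064749e-06, -6.37626097e-04, -1.18805984e-03, -1.18521629e-03,
       -1.22556732e-03, -1.80788208e-04]), 'joint_torque': array([ 2.39401315e-04, -5.45612276e+01, -2.74324000e+01,  6.44588191e-02,
        1.88404054e-02, -5.29930651e-05]), 'ee_pos': array([212.23132624, 587.31093495, 207.88145327]), 'orientation': array([-5.41951611e-01, -3.09423787e+00,  2.11604759e-03]), 'ft_force': array([-0.18436176, -0.53040057, -0.43380891]), 'moment': array([-0.04818518,  0.01804276,  0.00221943]), 'grasp_force': 0.0, 'width': 87.6577023121547} 19.0
```

View pics/top0.png

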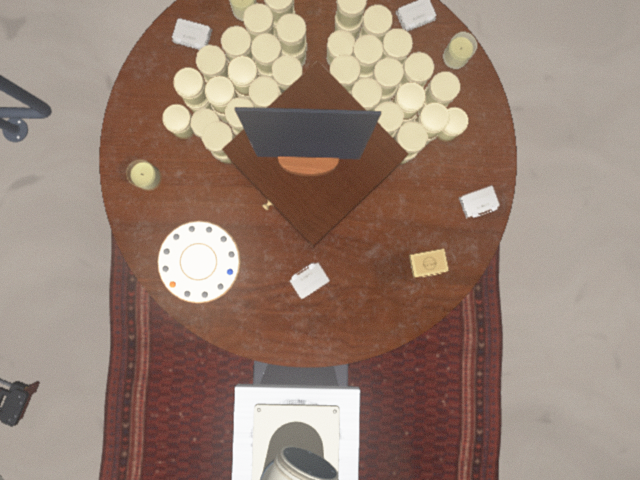

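View pics/scene0.png

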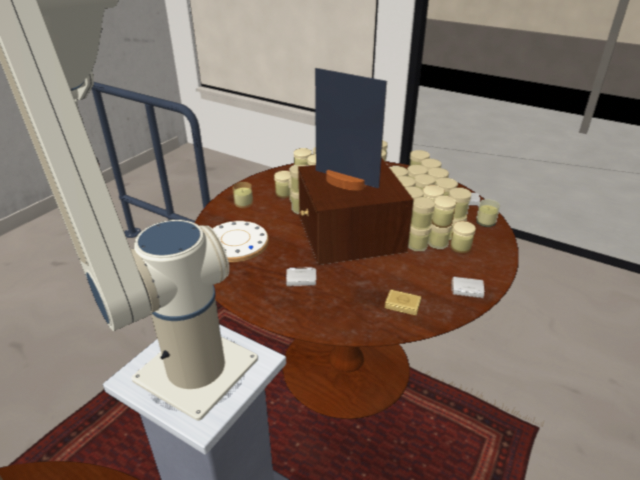

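The top view shows the stand at about px (199,262), with orange at (172,284), blue at (230,272) and the three greys along the lower rim between them. The scene view shows it on the left of the table, with nothing close by. Next I'll measure it.

```bash
cat > h.py <<'E'
import cv2, numpy as np
from workcell import status, optics, ctrl
from scipy.spatial.transform import Rotation as R
def ray(d,uv,z):
    M=cv2.Rodrigues(np.array(d["rvec"]))[0]; t=np.array(d["tvec"]).ravel()
    c=-M.T@t; v=M.T@np.array([(uv[0]-d["cx"])/d["fx"],(uv[1]-d["cy"])/d["fy"],1])
    return c+v*(z-c[2])/v[2]
def blobs(m,lo=4):
    n,l,s,c=cv2.connectedComponentsWithStats(m.astype(np.uint8)); return [(c[i],s[i,4]) for i in range(1,n) if s[i,4]>=lo]
E
cat > m.py <<'E'
from h import *
for n,box in(("top",(150,215,250,310)),("scene",(205,215,275,265))):
    d=optics.get_image(n); f=d["frame"]; x0,y0,x1,y1=box
    hsv=cv2.cvtColor(f,cv2.COLOR_RGB2HSV); k=np.zeros(f.shape[:2],bool); k[y0:y1,x0:x1]=1
    H,S,V=[hsv[...,i].astype(int) for i in range(3)]
    w=(k&(S<60)&(V>170)).astype(np.uint8)
    cs=max(cv2.findContours(w,cv2.RETR_EXTERNAL,cv2.CHAIN_APPROX_NONE)[0],key=len)
    P=np.array([ray(d,p[0],24)[:2] for p in cs]); (cx,cy),r=cv2.minEnclosingCircle(P.astype(np.float32))
    e=cv2.fitEllipse(P.astype(np.float32)); c=np.array(e[0]); print(n,"centre",c,"axes",e[1],(cx,cy,r))
    hull=np.zeros_like(w); cv2.fillPoly(hull,[cv2.convexHull(cs)],1); hull=hull>0
    for nm,m,z in(("orange",hull&(H<20)&(S>130)&(V>150),33),("blue",hull&(H>95)&(H<130)&(S>130),33),("grey",hull&(S<110)&(V<150),30)):
        for uv,a in blobs(m):
            p=ray(d,uv,z)[:2]; q=p-c; print(nm,uv.round(1),a,p.round(1),"r",np.hypot(*q).round(1),"ang",np.degrees(np.arctan2(q[1],q[0])).round(1))
E
python3 m.py
```

```text
top centre [463.18960571 258.48129272] axes (201.1088104248047, 201.23251342773438) (463.255615234375, 258.9102478027344, 102.0499496459961)
orange [172. 284.] 21 [404.6 319.6] r 84.7 ang 133.8
blue [229.6 271.4] 13 [439.6 176.5] r 85.3 ang -106.1
grey [231.2 252.2] 4 [487.9 174.5] r 87.5 ang -73.6
grey [165.5 267.2] 4 [446.1 338.4] r 81.8 ang 102.1
scene centre [453.62957764 257.21615601] axes (199.87744140625, 227.78036499023438) (433.5601806640625, 259.6932678222656, 130.14776611328125)
blue [250.1 246.9] 8 [436.8 174.9] r 84.0 ang -101.5
grey [205. 244.] 13 [377.4 308.6] r 91.9 ang 146.0
grey [223.8 255. ] 29 [363.3 219.6] r 97.9 ang -157.4
grey [237.2 250.6] 5 [403.1 199.4] r 76.8 ang -131.1
```

Orange and blue sit 120.1° apart at radius about 85, which fits. The centre is (463.2, 258.5) and rivet 0 is at 134°. Now I'll convert the targets into tool-axis shifts.

```bash
cat > g.py <<'E'
from h import *
import sys
o=status.get_obs(); M=R.from_rotvec(o["orientation"]).as_matrix(); p=o["ee_pos"]
print(round(o["t"],2),p.round(1),o["ft_force"].round(1),round(o["width"],1)); print(M.round(3))
for i in range(5):
    a=np.radians(134+30*i); q=np.array([463.2+85*np.cos(a),258.5+85*np.sin(a),75.])
    print(i,q.round(1),"tool shift",(M.T@(q-p)).round(1))
E
python3 g.py
```

```text
0.2 [212.3 587.5 208.1] [-0.9 -0.9 -0. ] 87.6
[[-0.94   0.34  -0.   ]
 [ 0.34   0.94  -0.001]
 [-0.    -0.001 -1.   ]]
0 [404.2 319.6  75. ] tool shift [-271.5 -186.5  133.3]
1 [381.5 281.9  75. ] tool shift [-263.  -229.7  133.3]
2 [380.7 237.9  75. ] tool shift [-277.2 -271.3  133.4]
3 [402.1 199.5  75. ] tool shift [-310.4 -300.3  133.4]
4 [439.8 176.8  75. ] tool shift [-353.5 -308.8  133.4]
```

```bash
python3 -m inch '[[[-45,-31,0,0,0,0,0],[-90,-62,0,0,0,0,0],[-135,-93,10,0,0,0,0],[-180,-124,40,0,0,0,0],[-225,-155,70,0,0,0,0],[-271.5,-186.5,100,0,0,0,0],[-271.5,-186.5,120,0,0,0,0],[-271.5,-186.5,133,0,0,0,0],[-271.5,-186.5,133,0,0,0,0],[-271.5,-186.5,133,0,0,0,0],[-271.5,-186.5,133,0,0,0,0],[-271.5,-186.5,133,0,0,0,0],[-271.5,-186.5,133,0,0,0,0],[-271.5,-186.5,133,0,0,0,0]]]'; python3 g.py; python3 - <<'E'
from h import *
d=optics.get_image("scene");cv2.imwrite("pics/s1.png",cv2.resize(d["frame"][180:290,150:310,::-1],None,fx=5,fy=5))
E
```

```text
t: 1.6
ee_pos: [404.3, 320.8, 76.2]
orientation: [0.54, 3.094, 0.001]
ft_force: [0.0, 0.3, -0.8]
width: 0.4
grasp_force: 0.0
1.6 [404.3 320.8  76.2] [ 0.   0.3 -0.8] 0.4
[[-0.941  0.339  0.001]
 [ 0.339  0.941  0.001]
 [-0.001  0.001 -1.   ]]
0 [404.2 319.6  75. ] tool shift [-0.2 -1.1  1.2]
1 [381.5 281.9  75. ] tool shift [  8.3 -44.3   1.2]
2 [380.7 237.9  75. ] tool shift [ -5.9 -85.9   1.2]
3 [402.1 199.5  75. ] tool shift [ -39.  -114.9    1.2]
4 [439.8 176.8  75. ] tool shift [ -82.1 -123.5    1.2]
```

View pics/s1.png

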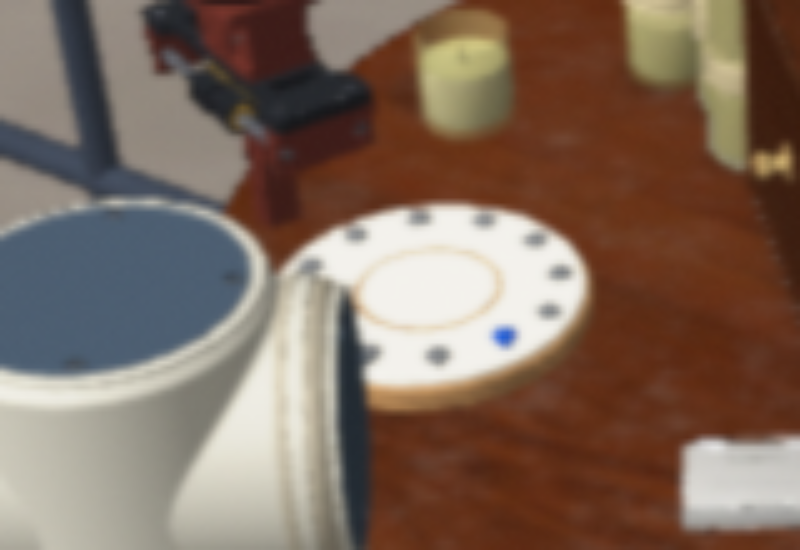

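The crop shows the closed fingertips near the rim above the orange rivet (about px (285,215) in the crop), with the stand unobstructed. Descending.

```bash
python3 -m inch '[[[0,-1,5,0,0,0,0],[0,-1,12,0,0,0,0],[0,-1,18,0,0,0,0],[0,-1,20,0,0,0,0],[0,-1,21.5,0,0,0,0],[0,-1,22.5,0,0,0,0],[0,-1,23.5,0,0,0,0],[0,-1,24.5,0,0,0,0],[0,-1,25,0,0,0,0],[0,-1,25,0,0,0,0]]]'; python3 g.py|head -1
```

```text
t: 2.65
ee_pos: [404.0, 319.2, 50.6]
orientation: [0.542, 3.094, 0.0]
ft_force: [-0.5, -0.6, 0.2]
width: 0.5
grasp_force: 0.0
2.65 [404.  319.2  50.6] [-0.5 -0.6  0.2] 0.5
```

```bash
python3 -m inch '[[[0,0,0.8,0,0,0,0],[0,0,1.6,0,0,0,0],[0,0,2.4,0,0,0,0]]]'; python3 -m inch '[[[0,0,0.7,0,0,0,0],[0,0,1.4,0,0,0,0]]]';
```

```text
t: 2.95
ee_pos: [404.0, 319.2, 48.1]
orientation: [0.542, 3.094, 0.0]
ft_force: [1.0, 1.0, 0.1]
width: 0.4
grasp_force: 0.0
t: 3.15
ee_pos: [404.0, 319.2, 46.7]
orientation: [0.542, 3.094, -0.0]
ft_force: [0.2, 0.7, -0.2]
width: 0.3
grasp_force: 0.0
```

```bash
python3 -m inch '[[[0,0,0.6,0,0,0,0],[0,0,1.2,0,0,0,0]]]'|sed -n '2p;4p'; python3 - <<'E'
from h import *
a=optics.get_image("scene")["frame"][190:280,195:285,::-1];b=optics.get_image("top")["frame"][210:320,140:260,::-1]
cv2.imwrite("pics/s2.png",np.hstack([cv2.resize(a,(400,400)),cv2.resize(b,(400,400))]))
E
```

```text
ee_pos: [404.0, 319.2, 45.5]
ft_force: [-0.4, 0.3, -0.6]
```

View pics/s2.png

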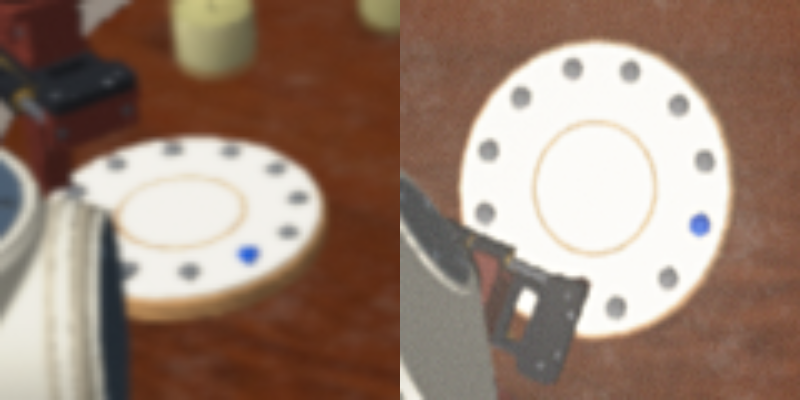

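```bash
cat > pj.py <<'E'
from h import *
o=status.get_obs();p=o["ee_pos"];print(p,o["ft_force"].round(2),o["joint_torque"].round(2))
for n in("scene","top"):
    d=optics.get_image(n);K=np.array([[d["fx"],0,d["cx"]],[0,d["fy"],d["cy"]],[0,0,1]])
    P=np.array([p+[0,0,-19],p+[0,0,40],[404.2,319.6,33],[404.2,319.6,28]])
    print(n,cv2.projectPoints(P,np.array(d["rvec"]),np.array(d["tvec"]),K,None)[0][:,0].round(1).tolist())
a=optics.get_image("scene")["frame"][200:250,190:250,::-1];cv2.imwrite("pics/s3.png",cv2.resize(a,(720,600)))
E
python3 pj.py
```

```text
[403.94100639 319.14659543  45.47404841] [-0.25 -0.44  0.02] [-0.000e+00 -4.904e+01 -1.629e+01  3.000e-02  4.000e-02  0.000e+00]
scene [[208.3, 239.9], [205.9, 224.4], [208.0, 238.1], [208.2, 239.4]]
top [[172.9, 284.2], [166.1, 285.2], [172.0, 284.2], [172.6, 284.1]]
```

View pics/s3.png

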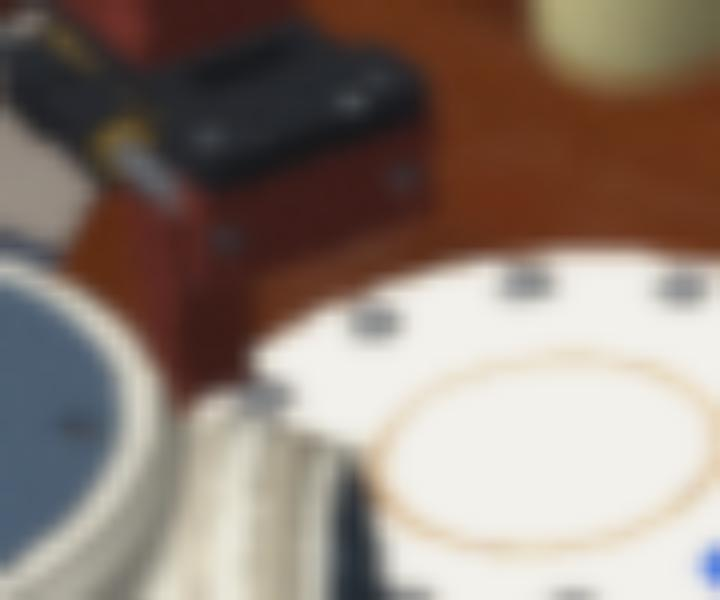

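The finger lines up with the projected rivet column (px 208), so I'll keep feeling downwards.

```bash
for i in 1; do python3 -m inch '[[[0,0,0.4,0,0,0,0],[0,0,0.8,0,0,0,0]]]'|sed -n '2p;4p'; python3 -m inch '[[[0,0,0.4,0,0,0,0],[0,0,0.8,0,0,0,0]]]'|sed -n '2p;4p';done
```

```text
ee_pos: [404.0, 319.2, 44.8]
ft_force: [0.2, 0.8, 0.5]
ee_pos: [404.0, 319.2, 43.9]
ft_force: [0.6, -0.9, 0.9]
```

```bash
python3 -m inch '[[[0,0,0.4,0,0,0,0],[0,0,0.8,0,0,0,0]]]'|sed -n '2p;4p'; python3 -m inch '[[[0,0,0.4,0,0,0,0],[0,0,0.8,0,0,0,0]]]'|sed -n '2p;4p'; python3 -m inch '[[[0,0,0.4,0,0,0,0],[0,0,0.8,0,0,0,0]]]'|sed -n '2p;4p'
```

```text
ee_pos: [404.0, 319.2, 43.1]
ft_force: [0.5, -0.6, 0.7]
ee_pos: [404.0, 319.2, 42.3]
ft_force: [0.0, 0.4, -0.5]
ee_pos: [404.0, 319.1, 41.5]
ft_force: [-0.3, -0.4, 0.4]
```

```bash
python3 - <<'E'
from h import *
a=cv2.imread("pics/s1.png")[100:300,190:390]
b=optics.get_image("scene")["frame"][200:240,190:230,::-1]
cv2.imwrite("pics/s4.png",np.hstack([cv2.resize(a,(400,400)),cv2.resize(b,(400,400),interpolation=0)]))
E
python3 pj.py
```

```text
[403.96977116 319.13813191  41.50341319] [-0.08 -0.39 -0.02] [ 0.000e+00 -4.942e+01 -1.608e+01  3.000e-02  5.000e-02 -0.000e+00]
scene [[208.5, 240.9], [206.1, 225.5], [208.0, 238.1], [208.2, 239.4]]
top [[173.3, 284.1], [166.6, 285.1], [172.0, 284.2], [172.6, 284.1]]
```

View pics/s4.png

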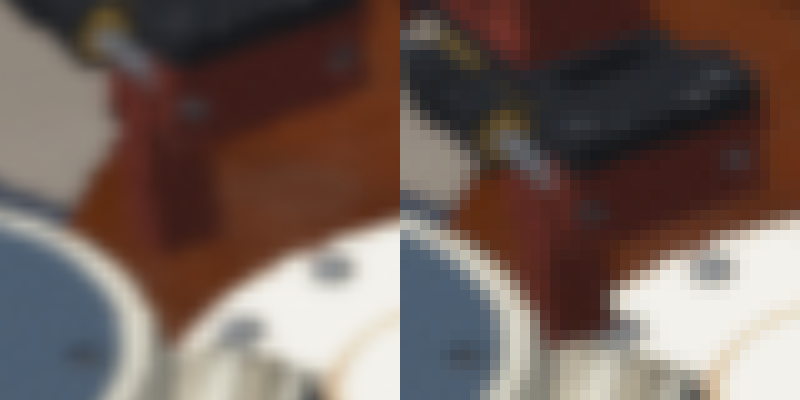

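The fingertip is at about row 225 in the earlier view, where the nominal tip projects to row 232. So the real tip seems to be about 25 mm higher than nominal, which explains the lack of contact. I'll check the geometry with rays.

```bash
python3 - <<'E'
from h import *
d=optics.get_image("scene");t=optics.get_image("top")
for z in(57,70,83): print("tip s1",z,ray(d,(206.5,225),z).round(0))
print("now"); 
for z in(22,35,48): print(z,ray(d,(208.5,234),z).round(0))
for z in (90,106,120,135): print("bar end lower",z,ray(d,(226.3,217.9),z).round(0),"top-view end mid",ray(t,(191,302),z).round(0), ray(t,(197,288.4),z).round(0))
E
```

```text
tip s1 57 [434. 348.  57.]
tip s1 70 [419. 333.  70.]
tip s1 83 [405. 318.  83.]
now
22 [434. 346.  22.]
35 [421. 332.  35.]
48 [407. 317.  48.]
bar end lower 90 [462. 285.  90.] top-view end mid [366. 257.  90.] [398. 244.  90.]
bar end lower 106 [443. 267. 106.] top-view end mid [367. 253. 106.] [399. 240. 106.]
bar end lower 120 [427. 251. 120.] top-view end mid [368. 250. 120.] [400. 237. 120.]
bar end lower 135 [409. 234. 135.] top-view end mid [369. 246. 135.] [401. 234. 135.]
```

Both views agree that x and y are right and the real hand is about 26 mm higher than reported. Contact should come near a reported z of 28. I'll go down carefully and watch the force.

```bash
python3 -m inch '[[[0,0,2,0,0,0,0],[0,0,4,0,0,0,0],[0,0,6,0,0,0,0],[0,0,8,0,0,0,0],[0,0,9,0,0,0,0],[0,0,9.5,0,0,0,0]]]'|sed -n '2p;4p'; python3 -m inch '[[[0,0,0.5,0,0,0,0],[0,0,1,0,0,0,0],[0,0,1.5,0,0,0,0]]]'|sed -n '2p;4p'; python3 -m inch '[[[0,0,0.5,0,0,0,0],[0,0,1,0,0,0,0],[0,0,1.5,0,0,0,0]]]'|sed -n '2p;4p'
```

```text
ee_pos: [403.9, 319.1, 31.9]
ft_force: [-0.1, -0.7, -0.4]
ee_pos: [404.1, 319.2, 30.6]
ft_force: [0.7, 0.2, -1.0]
ee_pos: [404.0, 319.2, 29.1]
ft_force: [-0.1, 0.1, -0.8]
```

```bash
python3 -m inch '[[[0,0,0.5,0,0,0,0],[0,0,1,0,0,0,0],[0,0,1.5,0,0,0,0]]]'|sed -n '2p;4p'; python3 -m inch '[[[0,0,0.5,0,0,0,0],[0,0,1,0,0,0,0],[0,0,1.5,0,0,0,0]]]'|sed -n '2p;4p';python3 -m inch '[[[0,0,0.5,0,0,0,0],[0,0,1,0,0,0,0],[0,0,1.5,0,0,0,0]]]'|sed -n '2p;4p'
```

```text
ee_pos: [404.0, 319.2, 27.5]
ft_force: [-0.3, -0.5, -0.2]
ee_pos: [404.0, 319.2, 26.0]
ft_force: [-0.2, 0.5, -0.6]
ee_pos: [404.0, 319.2, 24.5]
ft_force: [0.1, -0.0, -0.5]
```

```bash
for k in 1; do python3 -m inch '[[[0,0,0.5,0,0,0,0],[0,0,1,0,0,0,0]]]'|sed -n '1,2p;4p'; python3 -m inch '[[[0,0,0.5,0,0,0,0],[0,0,1,0,0,0,0]]]'|sed -n '2p;4p'; python3 -m inch '[[[0,0,0.5,0,0,0,0],[0,0,1,0,0,0,0]]]'|sed -n '2p;4p'; done
python3 - <<'E'
from h import *
a=optics.get_image("scene")["frame"][200:240,190:230,::-1];b=optics.get_image("top")["frame"][240:320,150:230,::-1]
cv2.imwrite("pics/s5.png",np.hstack([cv2.resize(a,(400,400)),cv2.resize(b,(400,400))]))
E
```

```text
t: 7.2
ee_pos: [404.0, 319.2, 23.5]
ft_force: [0.3, -0.1, 0.0]
ee_pos: [404.0, 319.2, 22.5]
ft_force: [-0.7, -0.1, -0.2]
ee_pos: [404.0, 319.2, 21.5]
ft_force: [-0.3, 0.1, -0.5]
```

View pics/s5.png

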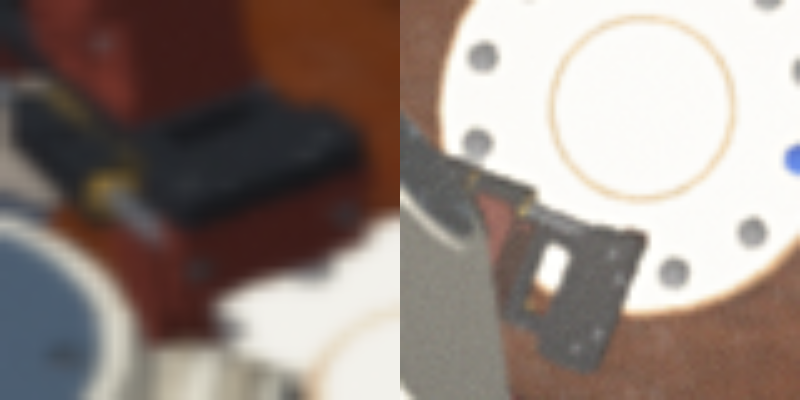

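```bash
python3 -m inch '[[[0,0,0.5,0,0,0,0],[0,0,1,0,0,0,0]]]'|sed -n '1,2p;4p'; python3 -m inch '[[[0,0,0.5,0,0,0,0],[0,0,1,0,0,0,0]]]'|sed -n '2p;4p'; python3 -m inch '[[[0,0,0.5,0,0,0,0],[0,0,1,0,0,0,0]]]'|sed -n '2p;4p';  python3 -m inch '[[[0,0,0.5,0,0,0,0],[0,0,1,0,0,0,0]]]'|sed -n '2p;4p'
```

```text
t: 7.9
ee_pos: [404.0, 319.2, 20.6]
ft_force: [0.1, -0.4, 0.0]
ee_pos: [404.0, 319.2, 19.7]
ft_force: [-0.8, -0.6, 3.5]
ee_pos: [404.1, 319.2, 18.7]
ft_force: [-0.2, -0.2, 2.9]
ee_pos: [404.1, 319.2, 17.6]
ft_force: [-0.8, 0.5, 3.5]
```

Contact came at a reported z of about 20, with 3.5 N: the rivet is sliding. Pressing on to the stop.

```bash
python3 -m inch '[[[0,0,0.5,0,0,0,0],[0,0,1,0,0,0,0],[0,0,1.5,0,0,0,0],[0,0,2,0,0,0,0]]]'|sed -n '1,2p;4p'; python3 -m inch '[[[0,0,0.4,0,0,0,0],[0,0,0.8,0,0,0,0]]]'|sed -n '2p;4p'; python3 -m inch '[[[0,0,0.4,0,0,0,0],[0,0,0.8,0,0,0,0]]]'|sed -n '2p;4p'
```

```text
t: 8.9
ee_pos: [404.0, 319.2, 15.5]
ft_force: [-0.2, 0.7, 3.5]
ee_pos: [404.0, 319.2, 14.7]
ft_force: [-0.5, 0.3, 3.7]
ee_pos: [404.0, 319.2, 14.0]
ft_force: [-1.3, 0.1, 3.3]
```

```bash
python3 -m inch '[[[0,0,0.3,0,0,0,0],[0,0,0.6,0,0,0,0]]]'|sed -n '2p;4p'; python3 -m inch '[[[0,0,0.3,0,0,0,0],[0,0,0.5,0,0,0,0]]]'|sed -n '2p;4p'
```

```text
ee_pos: [404.1, 319.2, 13.7]
ft_force: [-1.5, -1.4, 10.9]
ee_pos: [404.1, 319.3, 13.6]
ft_force: [-2.6, -1.7, 16.4]
```

A firm stop at 13.7 with 16 N, so rivet 0 is home. Ending at the same commanded depth will seat the others. Next is rivet 1, with tool shift (8.5, -43.2).

```bash
python3 -m inch '[[[0,0,-6,0,0,0,0],[0,0,-12,0,0,0,0],[0,0,-17,0,0,0,0],[3,-15,-17,0,0,0,0],[6,-30,-17,0,0,0,0],[8.5,-43,-17,0,0,0,0],[8.5,-43,-14,0,0,0,0],[8.5,-43,-10,0,0,0,0],[8.5,-43,-8.5,0,0,0,0],[8.5,-43,-7.5,0,0,0,0],[8.5,-43,-6.7,0,0,0,0],[8.5,-43,-6,0,0,0,0],[8.5,-43,-5.2,0,0,0,0],[8.5,-43,-4.5,0,0,0,0]]]'|sed -n '1,4p'; python3 -m inch '[[[0,0,0.7,0,0,0,0],[0,0,1.4,0,0,0,0],[0,0,2.1,0,0,0,0],[0,0,2.8,0,0,0,0],[0,0,3.5,0,0,0,0]]]'|sed -n '1,2p;4p'; python3 g.py
```

```text
t: 11.1
ee_pos: [381.9, 282.0, 17.5]
orientation: [0.542, 3.094, 0.001]
ft_force: [0.6, 1.4, 3.1]
t: 11.6
ee_pos: [381.6, 281.8, 13.9]
ft_force: [1.4, 1.6, 5.4]
11.6 [381.6 281.8  13.9] [1.4 1.6 5.4] 0.6
[[-0.94  0.34  0.  ]
 [ 0.34  0.94  0.  ]
 [-0.    0.   -1.  ]]
0 [404.2 319.6  75. ] tool shift [ -8.3  43.3 -61.1]
1 [381.5 281.9  75. ] tool shift [  0.2   0.1 -61.1]
2 [380.7 237.9  75. ] tool shift [-14.1 -41.5 -61.1]
3 [402.1 199.5  75. ] tool shift [-47.2 -70.5 -61.1]
4 [439.8 176.8  75. ] tool shift [-90.4 -78.9 -61.1]
```

```bash
python3 -m inch '[[[0,0,0.4,0,0,0,0],[0,0,0.8,0,0,0,0],[0,0,0.8,0,0,0,0]]]'|sed -n '1,2p;4p'
```

```text
t: 11.9
ee_pos: [381.7, 281.8, 13.7]
ft_force: [0.1, 0.8, 13.0]
```

Rivet 1 is home (stop at 13.7, 13 N). Next is rivet 2, with shift (-14.2, -41.6).

```bash
python3 -m inch '[[[0,0,-6,0,0,0,0],[0,0,-12,0,0,0,0],[0,0,-17,0,0,0,0],[-5,-14,-17,0,0,0,0],[-10,-28,-17,0,0,0,0],[-14.2,-41.6,-17,0,0,0,0],[-14.2,-41.6,-14,0,0,0,0],[-14.2,-41.6,-10,0,0,0,0],[-14.2,-41.6,-8.5,0,0,0,0],[-14.2,-41.6,-7.5,0,0,0,0],[-14.2,-41.6,-6.7,0,0,0,0],[-14.2,-41.6,-6,0,0,0,0],[-14.2,-41.6,-5.2,0,0,0,0],[-14.2,-41.6,-4.5,0,0,0,0]]]'|sed -n '1,4p'; python3 -m inch '[[[0,0,0.7,0,0,0,0],[0,0,1.4,0,0,0,0],[0,0,2.1,0,0,0,0],[0,0,2.8,0,0,0,0],[0,0,3.5,0,0,0,0],[0,0,4,0,0,0,0]]]'|sed -n '1,2p;4p'; python3 -m inch '[[[0,0,0.4,0,0,0,0],[0,0,0.4,0,0,0,0]]]'|sed -n '1,2p;4p'; python3 g.py
```

```text
t: 13.3
ee_pos: [380.7, 237.8, 17.6]
orientation: [0.542, 3.094, 0.0]
ft_force: [0.4, -1.9, 4.1]
t: 13.9
ee_pos: [380.7, 237.8, 13.7]
ft_force: [-0.8, -0.5, 11.8]
t: 14.1
ee_pos: [380.7, 237.8, 13.6]
ft_force: [-1.1, -2.6, 11.7]
14.1 [380.7 237.8  13.6] [-1.1 -2.6 11.7] 0.2
[[-0.94  0.34  0.  ]
 [ 0.34  0.94  0.  ]
 [-0.    0.   -1.  ]]
0 [404.2 319.6  75. ] tool shift [  5.8  85.  -61.3]
1 [381.5 281.9  75. ] tool shift [ 14.3  41.8 -61.3]
2 [380.7 237.9  75. ] tool shift [  0.1   0.2 -61.4]
3 [402.1 199.5  75. ] tool shift [-33.1 -28.8 -61.4]
4 [439.8 176.8  75. ] tool shift [-76.3 -37.2 -61.3]
```

Rivet 2 is home. Next is rivet 3, with shift (-33.1, -28.9).

```bash
python3 -m inch '[[[0,0,-6,0,0,0,0],[0,0,-12,0,0,0,0],[0,0,-17,0,0,0,0],[-11,-10,-17,0,0,0,0],[-22,-20,-17,0,0,0,0],[-33,-29,-17,0,0,0,0],[-33,-29,-14,0,0,0,0],[-33,-29,-10,0,0,0,0],[-33,-29,-8.5,0,0,0,0],[-33,-29,-7.5,0,0,0,0],[-33,-29,-6.7,0,0,0,0],[-33,-29,-6,0,0,0,0],[-33,-29,-5.2,0,0,0,0],[-33,-29,-4.5,0,0,0,0]]]'|sed -n '1,4p'; python3 -m inch '[[[0,0,0.7,0,0,0,0],[0,0,1.4,0,0,0,0],[0,0,2.1,0,0,0,0],[0,0,2.8,0,0,0,0],[0,0,3.5,0,0,0,0],[0,0,4,0,0,0,0]]]'|sed -n '1,2p;4p'; python3 -m inch '[[[0,0,0.4,0,0,0,0],[0,0,0.4,0,0,0,0]]]'|sed -n '1,2p;4p'; python3 g.py
```

```text
t: 15.5
ee_pos: [401.6, 199.3, 17.7]
orientation: [-0.542, -3.094, 0.0]
ft_force: [-2.6, 1.1, 4.2]
t: 16.1
ee_pos: [401.8, 199.2, 13.7]
ft_force: [-3.0, 0.8, 12.2]
t: 16.3
ee_pos: [401.8, 199.2, 13.7]
ft_force: [-3.3, 0.8, 12.1]
16.3 [401.8 199.2  13.7] [-3.3  0.8 12.1] 0.4
[[-0.94  0.34  0.  ]
 [ 0.34  0.94  0.  ]
 [-0.    0.   -1.  ]]
0 [404.2 319.6  75. ] tool shift [ 38.7 114.1 -61.3]
1 [381.5 281.9  75. ] tool shift [ 47.2  70.9 -61.3]
2 [380.7 237.9  75. ] tool shift [ 33.   29.3 -61.3]
3 [402.1 199.5  75. ] tool shift [ -0.1   0.3 -61.3]
4 [439.8 176.8  75. ] tool shift [-43.3  -8.1 -61.3]
```

Rivet 3 is home. Last is the blue one, with shift (-43.3, -8.1).

```bash
python3 -m inch '[[[0,0,-6,0,0,0,0],[0,0,-12,0,0,0,0],[0,0,-17,0,0,0,0],[-15,-3,-17,0,0,0,0],[-30,-6,-17,0,0,0,0],[-43.3,-8.1,-17,0,0,0,0],[-43.3,-8.1,-14,0,0,0,0],[-43.3,-8.1,-10,0,0,0,0],[-43.3,-8.1,-8.5,0,0,0,0],[-43.3,-8.1,-7.5,0,0,0,0],[-43.3,-8.1,-6.7,0,0,0,0],[-43.3,-8.1,-6,0,0,0,0],[-43.3,-8.1,-5.2,0,0,0,0],[-43.3,-8.1,-4.5,0,0,0,0]]]'|sed -n '1,4p'; python3 -m inch '[[[0,0,0.7,0,0,0,0],[0,0,1.4,0,0,0,0],[0,0,2.1,0,0,0,0],[0,0,2.8,0,0,0,0],[0,0,3.5,0,0,0,0],[0,0,4,0,0,0,0]]]'|sed -n '1,2p;4p'; python3 -m inch '[[[0,0,0.4,0,0,0,0],[0,0,0.4,0,0,0,0]]]'|sed -n '1,2p;4p'
```

```text
t: 17.7
ee_pos: [439.3, 176.8, 17.7]
orientation: [-0.542, -3.094, 0.001]
ft_force: [-2.9, -1.6, 3.8]
t: 18.3
ee_pos: [439.7, 176.9, 13.8]
ft_force: [-3.3, 0.3, 8.7]
t: 18.5
ee_pos: [439.7, 176.9, 13.7]
ft_force: [-4.1, 0.2, 9.9]
```

Rivet 4 is home. Lifting and swinging back towards the start pose, then a look.

```bash
python3 -m inch '[[[0,0,-8,0,0,0,0],[0,0,-25,0,0,0,0],[0,0,-60,0,0,0,0],[0,0,-100,0,0,0,0],[0,0,-140,0,0,0,0],[0,0,-180,0,0,0,0],[0,0,-195,0,0,0,0],[40,35,-195,0,0,0,0],[80,70,-195,0,0,0,0],[120,105,-195,0,0,0,0],[160,140,-195,0,0,0,0],[200,175,-195,0,0,0,0],[240,210,-195,0,0,0,0],[280,245,-195,0,0,0,0],[320,280,-195,0,0,0,0],[350,308,-195,0,0,0,0],[350,308,-195,0,0,0,0],[350,308,-195,0,0,0,0],[350,308,-195,0,0,0,0]]]'|sed -n '1,4p'; python3 m.py; python3 - <<'E'
from h import *
a=optics.get_image("scene")["frame"][200:275,195:285,::-1];b=optics.get_image("top")["frame"][210:320,140:260,::-1]
cv2.imwrite("pics/s6.png",np.hstack([cv2.resize(a,(400,400)),cv2.resize(b,(400,400))]))
E
```

```text
t: 20.4
ee_pos: [215.6, 584.6, 208.1]
orientation: [0.541, 3.094, -0.001]
ft_force: [-0.1, -0.1, 1.0]
top centre [463.20178223 258.45379639] axes (201.10549926757812, 201.27748107910156) (463.255615234375, 258.9102478027344, 102.0499496459961)
orange [172.8 283.8] 19 [405.  317.5] r 82.9 ang 134.5
blue [230.1 271.4] 15 [439.6 175.4] r 86.3 ang -105.9
grey [224.2 237.8] 4 [524.1 193.5] r 89.1 ang -46.9
scene centre [453.36709595 257.40420532] axes (200.09878540039062, 228.41726684570312) (433.5601806640625, 259.6932678222656, 130.14776611328125)
blue [250.5 248.3] 6 [431.2 169.1] r 91.1 ang -104.1
grey [205. 244.] 13 [377.4 308.6] r 91.6 ang 146.0
grey [223.3 254.2] 33 [365.9 223.5] r 93.8 ang -158.8
grey [238.  252.2] 4 [397.6 191.8] r 86.1 ang -130.3
```

View pics/s6.png

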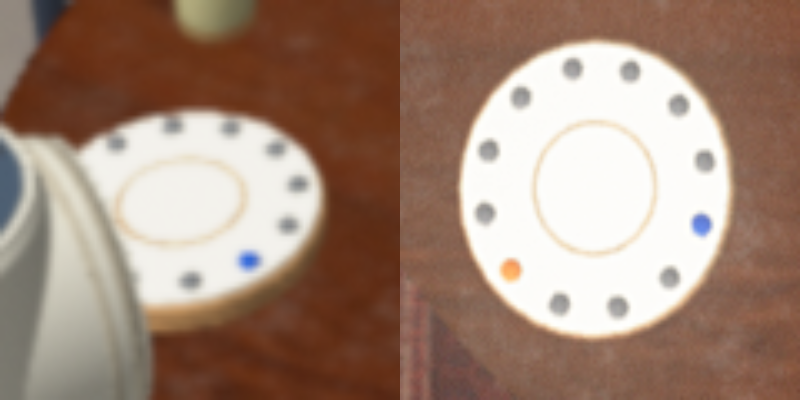

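The stand hasn't moved (its centre is still at (463.2, 258.5)). The orange and blue heads now sit lower in the images, by about 1 px at top px (172.8,283.8) and (230.1,271.4). The hand is clear.

```bash
python3 -c "
from workcell import ctrl; print(ctrl.close_job())"
```

```text
the job is handed in; nothing more can be done
None
```

I pressed all five rivets to their firm stops in order from orange to blue; the stand did not move, the hand finished clear, and the job was handed in at about 20 s of the 48 s allowed.

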